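# Close the bench length gauge on a cut profile and lock it

## Robot

A 7-joint arm with a two-finger parallel gripper is mounted at the origin on the work surface. World frame = base frame: x ahead of the robot, y to its left, z up, the work surface at z = 0. Lengths are in m, angles in rad, forces in N, time in s.
With the tool pointing down it reaches from about 0.425 to 0.8 m from the base axis. Payload 8.3 kg.
Tool frame: the origin (TCP) lies midway between the tips of the shut fingers; the grasp point (between the pads) lies 19 mm behind it (r.pinch_z is the distance from the TCP to the grasp point, in m); z points along the fingers, y is the line along which they close (so a half turn about z gives the same grasp; the last joint's range is limited). The gripper opens to 85 mm and grips with 20 to 120 N. Pads are 22 mm wide; open, the fingers measure 114 mm over their backs; the gripper's body (76 mm by 85 mm) begins 54 mm behind the grasp point. The pads swing forward as they close: fully open they stand 13 mm farther back than shut.
Start: joints at [-1.293, 0.383, 0.016, 1.37, -0.006, 1.388, -0.046], TCP at [0.209, 0.589, 0.231] pointing down, gripper open.
Joint ranges: [-2.95, 2.95], [-0.25, 2.06], [-1.52, 1.56], [0.18, 2.33], [-1.44, 4.58], [0.02, 2.06], [-3.01, 3.01]. Speed limits (rad/s): [2.39, 2.39, 3.01, 3.01, 3.14, 3.14, 3.14].

## Interface

Orientations are given as a unit quaternion [x, y, z, w].
In Python, from station import r, fingers, kin, observe, read_camera, job gives the robot as it stands. The module is installed in compiled form; this text tells all that it offers. Calls block until the motion is done:
- r.move_to(position, orientation): joint-space move of the TCP to a pose.
- r.move_linear(position, v=0.15, rotation=None): straight line of the TCP; rotation=None keeps the orientation; v is the mean speed in m/s.
- r.move_j(angles): joint-space move.
- fingers.command_gripper(opening): finger opening in m; the grip force is fixed at half the most; returns when the fingers have stopped.
- r.dwell(seconds).
- kin.inverse_kinematics(position, orientation): joint angles nearest the present ones, or None.
- observe(): the state.
- read_camera(name): name is "side" or "top" or "wrist"; returns a dict with "pixels" (420x560x3 uint8, red, green, blue), "camera_matrix" (3x3 intrinsics, pixels), "k1" (the pictures are not rectified: a ray, as slopes to the right and down, at radius r is drawn at 1 + k1 r^2 times it, then the intrinsics apply), "position" and "rotation" of the camera in the world; the wrist camera has in their place "tool_from_camera" (4x4, takes a point from camera to tool coordinates, whose origin is the TCP and whose axes are the flange's). Camera axes: x right, y down, z forward; pixel columns grow to the right and rows downward; lengths in m; the calibration is good to about 2 mm. A picture is of the moment at which its call begins: read the wrist's pose just before it. There is no depth.
A pose or a line that the arm cannot do raises r.MotionError and nothing moves.
- job.close_job(): hands the job in; it is judged then, once.
The state is a dict: "clock": time; "joint_pos": joint angles; "joint_velocities": joint speeds; "joint_efforts": joint torques, N m; "position": TCP position; "tool_rot": TCP orientation; "ft_force": force on the tool from outside, world axes, zero at the start; "torque": the same for the moment, N m; "finger_gap": finger opening in m; "gripper_force": force on a finger pad.
Only numpy, scipy, OpenCV 4.12 (cv2) and the standard library are available. Lean on these libraries where they do the work, as an engineer would, in place of code of your own. Each camera call takes 0.05 s, during which the arm holds its last target. There are 200 camera calls.

## Task

Lay the cut aluminium profile lengthways on the bed of the bench gauge, between the two jaws, and let go of it (set it down, do not drop it). Then slide the blue jaw by its handle until the profile is pressed against the fixed jaw and the red band of the spring tip is about half pushed in, never all the way. Last, turn the black lock knob clockwise so that its white pointer meets the red mark, leaving the profile gripped, and do not disturb the other things on the table.

Things in the scene. Friction and masses are not known exactly. Their poses are not given: they have to be found in the camera images.
- profile: Cut piece of silver slotted aluminium profile, 40 x 40 mm section, 110 mm long, about 0.2 kg. Origin at its centre (20 mm above its underside), y along its length; any of its four long faces may lie down. Starts lying on the mat.
- mat: Flat green mat, 220 x 220 x 4 mm, fixed. Origin at the centre of its underside.
- gauge: Bench length gauge, fixed: grey base 110 (x) x 385 (y) x 30 mm high, its top is the bed. Origin at the underside, y along the slide: fixed jaw at -y, sliding jaw in the middle, blue clamp block with lock knob at +y. On the table's left or right half, yaw varies. Two rails beside the bed, 50 mm apart inside, 12 mm wide, rise 8 mm above the bed from y = -160 to +5 mm.
- bed_middle (a point): Point on the bed surface (30 mm above the table), midway between the rails and 80 mm (+y) from the fixed jaw's face: the middle of the open gap with the jaw fully open.
- anvil: The fixed jaw: steel block 60 x 30 mm, from 30 to 75 mm above the table (78 with its blue strip). Shares the gauge's origin and axes.
- anvil_face (a point): Centre of the fixed jaw's measuring face (it faces gauge +y), 52 mm above the table; axes as the gauge.
- tip_face (a point): Centre of the steel face (28 mm across) of the spring tip on the sliding jaw, 52 mm above the table; it faces gauge -y towards the fixed jaw. The gap between the jaws is its distance from anvil_face.
- tip (a joint): How far the spring tip is pushed into the sliding jaw: 0 = fully out (12 mm red band all seen) to 0.012 m (band gone). Spring: about 1 N at 0, 0.5 N more per mm. Half pushed in = 0.006.
- jaw_handle (a point): On the sliding jaw's black upright handle fin, 100 mm above the table: fin 40 mm wide across the slide (gauge x), 14 mm thick along it (gauge y), from 75 to 116 mm above the table. The blue jaw block beneath is 60 x 60 mm, top at 75 mm. From the handle to the tip face is 52 mm along -y with the tip fully out. Axes as the gauge.
- jaw (a joint): Travel of the sliding jaw: 0 = fully open (gap between jaw faces 165 mm), growing as it moves towards the fixed jaw (gauge -y), to 0.075 m. Friction about 9 N holds it where it is left, more than the tip's spring can push.
- lock (a joint): Angle of the lock knob: at 0 the white pointer points to gauge -x; it grows clockwise seen from above; the pointer meets the red mark on the white dial at 1.2 rad; end stop at 1.8. Stiff, stays where it is left; it does not move the jaw.
- lock_grip (a point): On the lock knob's axis, 94 mm above the table, at the height to grip its straight black wing: 50 mm long (along this point's x, pointer at -x), 14 mm thick (along its y), from 74 to 106 mm above the table. White dial plate 62 mm above the table.
- tape: Bystander: roll of tan tape lying flat, 110 mm across, 25 mm high.
- screwdriver: Bystander: screwdriver with red handle, 180 mm long.
- side_frame: Bystander: black plastic frame on two red feet, 250 mm long, 115 mm high, standing at the far side.
Things that resemble listed ones, but are neither listed nor needed, are in the scene too. There is more than one size of the profile; the one meant has the size given above.

How it is judged:
By the outcome, as a careful person would: the job done as asked, in the order asked, and still so for the second after the job is handed in, with the robot touching nothing.
It also fails if it takes over 69 s, if anything falls off the work surface, if the arm or the gripper's body presses on something with over 40 N, if the wrist force passes 120 N, or if a joint passes its speed limit or range.

## Working session

There is one attempt and no reset: what is moved stays moved. The work goes in short steps, each a Python script; the robot and the scene stay as the last script left them, time stands still between calls to the robot, and variables do not carry over. Pictures are saved under pics/ and viewed, at most 11 in all, crops included, and the job is handed in when it is done.

```bash
mkdir -p pics
cat > h.py <<'E'
import numpy as np, cv2
from scipy.spatial.transform import Rotation as R
from station import r, fingers, kin, observe, read_camera, job
def cam(name):
    s=observe(); c=read_camera(name)
    if name=="wrist":
        T=np.eye(4);q=np.array(s["tool_rot"]);T[:3,:3]=R.from_quat(q).as_matrix() if q.size==4 else q
        T[:3,3]=s["position"];T=T@np.array(c["tool_from_camera"])
        c["P"],c["Rm"]=T[:3,3],T[:3,:3]
    else:
        q=np.array(c["rotation"]);c["P"]=np.array(c["position"]);c["Rm"]=R.from_quat(q).as_matrix() if q.size==4 else q
    return c
def rays(c,uv):
    uv=np.atleast_2d(np.float64(uv)); K=np.array(c["camera_matrix"],float)
    d=cv2.undistortPoints(uv[:,None],K,np.array([c["k1"],0,0,0,0.]))[:,0]
    return np.c_[d,np.ones(len(d))]@c["Rm"].T
def plane(c,uv,z):
    d=rays(c,uv); return c["P"]+d*((z-c["P"][2])/d[:,2:])
def proj(c,X):
    p=(np.atleast_2d(X)-c["P"])@c["Rm"]; s=p[:,:2]/p[:,2:]; s=s*(1+c["k1"]*(s**2).sum(1,keepdims=True))
    K=np.array(c["camera_matrix"]); return s*[K[0,0],K[1,1]]+[K[0,2],K[1,2]]
def save(c,n): cv2.imwrite("pics/"+n+".png",c["pixels"][:,:,::-1])
def down(yaw): # tool y (closing line) at angle yaw+90deg: tool x along yaw, z down
    return (R.from_euler('z',yaw)*R.from_euler('x',np.pi)).as_quat()
E
python3 - <<'E'
from h import *
for n in("top","side"):
    c=cam(n);save(c,n);print(n,c["P"],c["Rm"].round(3).tolist(),np.array(c["camera_matrix"]).tolist(),c["k1"])
print(observe()); c=read_camera("wrist");print(np.array(c["tool_from_camera"]).round(3))
E
```

```text
top [ 0.45866367 -0.00777073  1.12544283] [[-0.03, -0.994, 0.101], [-0.999, 0.031, 0.009], [-0.012, -0.1, -0.995]] [[424.82266947901456, 0.0, 288.72918797391384], [0.0, 424.82266947901456, 216.19142228690106], [0.0, 0.0, 1.0]] -0.11382520730956135
side [ 0.38215259 -1.05456078  0.70661844] [[0.987, -0.09, 0.137], [-0.163, -0.492, 0.855], [-0.01, -0.866, -0.5]] [[538.0801272596075, 0.0, 274.1631041072038], [0.0, 538.0801272596075, 206.56371617579393], [0.0, 0.0, 1.0]] -0.20896489006050878
{'clock': 0.1, 'joint_pos': array([-1.2928923 ,  0.38412401,  0.01636968,  1.37103159, -0.00629389,
        1.38818533, -0.04651696]), 'joint_velocities': array([-0.00033862, -0.00208155,  0.0008627 , -0.00265685,  0.00047325,
        0.00017217,  0.00093158]), 'joint_efforts': array([ 3.75141637e-03, -6.29127932e+01,  8.48031398e-01, -3.72757745e+01,
        1.68669736e-02,  1.04220252e-02,  1.50495254e-05]), 'position': array([0.20871867, 0.58865189, 0.23040547]), 'tool_rot': array([ 1.69552550e-01,  9.85520782e-01, -8.39328556e-04, -1.31213828e-04]), 'ft_force': array([-1.17647273, -0.01390526, -0.07385635]), 'torque': array([0.05848011, 0.00321263, 0.00050163]), 'gripper_force': 0.0, 'finger_gap': 0.08523951429417313}
[[-0.    -0.948 -0.318  0.082]
 [ 1.    -0.    -0.     0.001]
 [ 0.    -0.318  0.948 -0.143]
 [ 0.     0.     0.     1.   ]]
```

View pics/top.png

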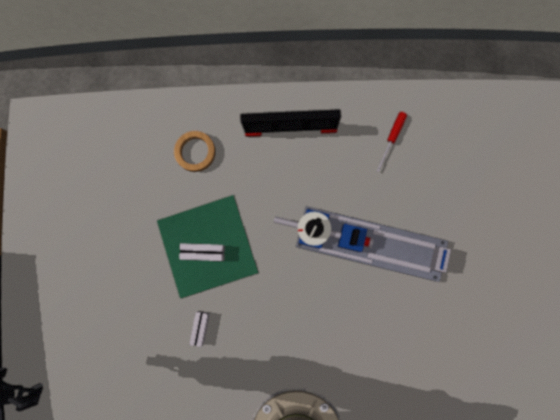

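View pics/side.png

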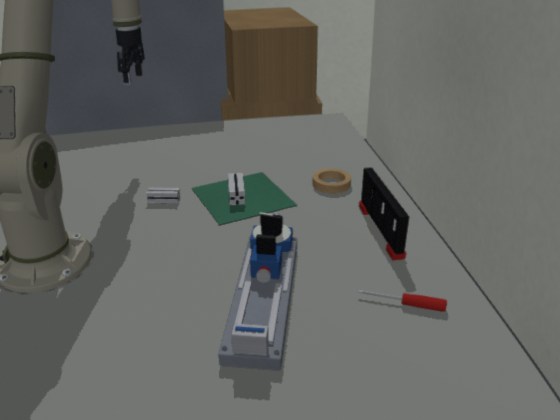

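Top view: there are two candidate profiles, one on the mat at (201,252) and a shorter one beside it at (199,328). The gauge runs from the anvil at (445,260) to the dial at (314,229), with the jaw at (353,238). The one on the mat fits the description; I'll measure its size and confirm it in a crop.

```bash
cat > m.py <<'E'
from h import *
def blobs(mask,amin=8):
    n,l,s,cc=cv2.connectedComponentsWithStats(mask.astype(np.uint8))
    return [(cc[i],s[i],l==i) for i in range(1,n) if s[i][4]>=amin]
E
python3 - <<'E'
from m import *
c=cam("top");im=c["pixels"];hsv=cv2.cvtColor(im,cv2.COLOR_RGB2HSV);H,S,V=cv2.split(hsv)
blue=(H>100)&(H<130)&(S>130)&(V>50)
for b in blobs(blue): print("blue",b[0].round(1),b[1])
white=(V>170)&(S<40)
for b in blobs(white,15): print("white",b[0].round(1),b[1])
def rect(x0,x1,y0,y1,z,m):
    k=np.zeros_like(m);k[y0:y1,x0:x1]=m[y0:y1,x0:x1]
    ys,xs=np.nonzero(k); P=plane(c,np.c_[xs,ys],z)[:,:2].astype(np.float32)
    q=cv2.minAreaRect(P*1000);print(q,np.degrees(0));return q
light=(V>165)&(S<60)
print("mat cand");rect(172,230,238,268,.044,light)
print("other");rect(184,214,308,350,.04,light)
crop=np.hstack([cv2.resize(im[190:350,150:290],None,fx=2.8,fy=2.8,interpolation=3),cv2.resize(im[200:285,270:460],(350,448),interpolation=3)*0+0]) 
a=cv2.resize(im[190:350,150:270],(390,520),interpolation=3);g=cv2.resize(im[195:285,270:460],(400,190),interpolation=3)
g=cv2.resize(im[200:290,295:335],(0,0),fx=1,fy=1)
cv2.imwrite("pics/crop1.png",np.hstack([a,cv2.resize(im[195:291,290:364],(400,520),interpolation=3)])[:,:,::-1])
E
```

```text
blue [308.5 210.1] [307 209   5   3   8]
blue [326.8 214.9] [325 214   4   3   8]
blue [351.6 237.6] [338 224  29  28 455]
blue [300.9 242. ] [299 240   6   4  13]
blue [318.6 246.2] [316 245   6   3  13]
blue [442.9 259.2] [441 251   5  18  31]
white [308.5 218.6] [298 213  28  16 151]
white [310.  238.6] [299 231  26  13 138]
white [200.3 246.9] [181 245  40   5 112]
white [199.5 256.3] [181 254  39   5 115]
white [195.8 320.6] [194 314   5  16  22]
white [203.2 320.7] [202 315   4  13  17]
mat cand
((483.0045471191406, 230.89013671875), (101.55548095703125, 35.71023941040039), 88.46028137207031) 0.0
other
((287.5462646484375, 242.60345458984375), (24.827104568481445, 78.39225006103516), 76.02986145019531) 0.0
```

View pics/crop1.png

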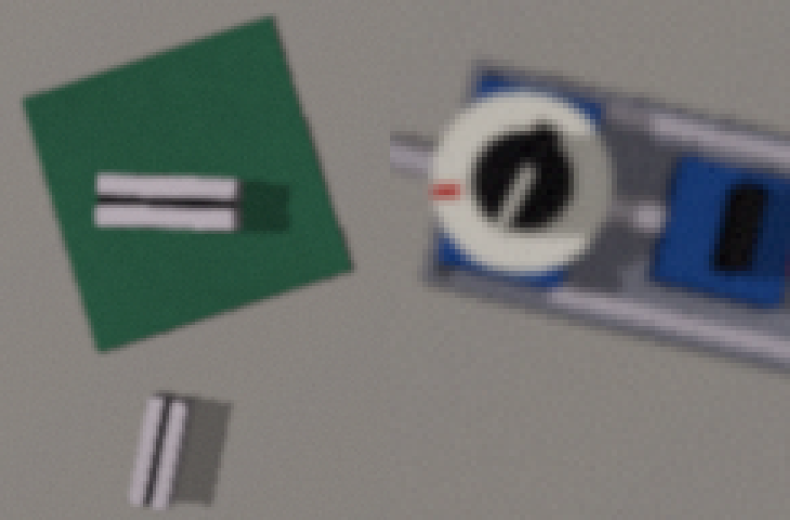

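The crop shows a ~110 x 40 profile on the mat and an ~81 x 27 decoy off it, so the mat piece is the target. The knob pointer points near gauge -x, and the red mark is on the dial's left edge. Next I'll take wrist views of the gauge and the profile.

Run:
```python
from m import *
c=cam("top")
a=plane(c,[442.9,259.2],.078)[0];d=plane(c,[314.2,229],.062)[0];j=plane(c,[351.6,237.6],.075)[0]
print("strip",a,"dial",d,"jaw",j); v=d-a; print("angle of y",np.degrees(np.arctan2(v[1],v[0])),np.hypot(*v[:2]))
yw=np.arctan2(v[1],v[0])
def tryg(p,y):
    try: r.move_to(p,down(y)); return True
    except r.MotionError as e: print(e); return False
u=v[:2]/np.hypot(*v[:2])
mid=a[:2]+u*0.10
# profile view
tryg([.483,.231+.03,.28],np.radians(88.5)); w=cam("wrist");save(w,"w_prof");np.save("w_prof.npy",w,allow_pickle=True);print(observe()["clock"],np.array(w["camera_matrix"]).round(1).tolist(),w["k1"],w["P"])
uv=proj(w,[[.483,.231,.044]]);print(uv)
```

```text
strip [ 0.44550305 -0.37759398  0.078     ] dial [ 0.53197397 -0.06081338  0.062     ] jaw [ 0.50686914 -0.15201668  0.075     ]
angle of y 74.73205172964754 0.3283704837727243
1.8833 [[356.7, 0.0, 272.6], [0.0, 356.7, 204.4], [0.0, 0.0, 1.0]] 0.01934165328881964 [0.4835327  0.34530851 0.42220699]
[[274.26240243 194.13997027]]
```

View pics/w_prof.png

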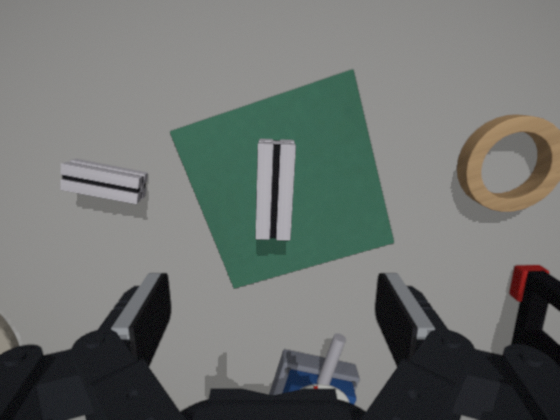

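The wrist view shows the profile at about (275,190), lying along image vertical, with the decoy at (103,182). I'll measure it and look at the gauge the same way before grasping.

Run:
```python
from m import *
w=np.load("w_prof.npy",allow_pickle=True).item();im=w["pixels"];H,S,V=cv2.split(cv2.cvtColor(im,cv2.COLOR_RGB2HSV))
k=np.zeros(V.shape,bool);k[130:250,240:310]=((V>150)&(S<60))[130:250,240:310]
ys,xs=np.nonzero(k);P=plane(w,np.c_[xs,ys],.044)[:,:2]
print(cv2.minAreaRect((P*1000).astype(np.float32)))
for y in (142,146,150,190,230,238,241): 
    x=np.nonzero(k[y])[0]; print(y,x.min() if len(x) else 0,x.max() if len(x) else 0,V[y,262],V[y,287])
u=np.array([np.cos(np.radians(74.7)),np.sin(np.radians(74.7))])
p=np.array([.4455,-.3776])+u*.20
r.move_to([*p,.30],down(np.radians(74.7)))
w=cam("wrist");save(w,"w_gauge");np.save("w_gauge.npy",w,allow_pickle=True);print(observe()["clock"],w["P"])
```

```text
((483.2055969238281, 233.69281005859375), (113.19795989990234, 39.019073486328125), 86.49028015136719)
142 291 293 140 142
146 258 294 175 176
150 258 294 176 176
190 257 292 177 177
230 256 289 175 175
238 257 289 159 174
241 0 0 78 91
3.575 [ 0.51986448 -0.10346319  0.44230995]
```

View pics/w_gauge.png

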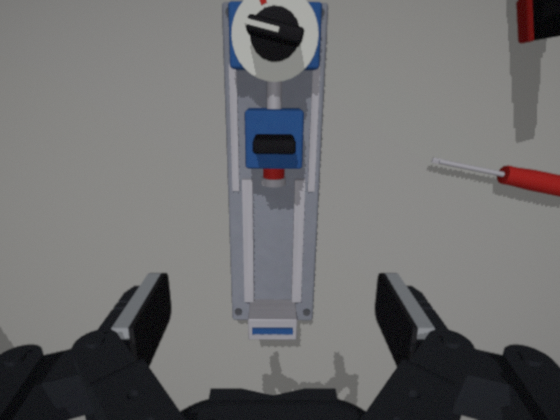

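The wrist view of the gauge shows the anvil strip at (272,331), red band at (273,173), fin at (274,144), dial at about (275,35) with the pointer to the left, and the red mark at (263,2). Now I'll measure these.

Run:
```python
from m import *
w=np.load("w_gauge.npy",allow_pickle=True).item();im=w["pixels"];H,S,V=cv2.split(cv2.cvtColor(im,cv2.COLOR_RGB2HSV))
def P(uv,z):return plane(w,uv,z)[:,:2]
blue=(H>100)&(H<130)&(S>130)&(V>50)
for b in blobs(blue,60): print("blue",b[0].round(1),b[1], (P([b[0]],.078)).round(4))
# fin top: black inside jaw
fin=np.zeros(V.shape,bool);fin[125:165,245:304]=(V<45)[125:165,245:304]
for b in blobs(fin,60): print("fin",b[0].round(1),b[1]); 
red=((H<8)|(H>172))&(S>150)
for b in blobs(red,15): print("red",b[0].round(1),b[1])
# rail inner/outer edges row scan, base edge
for y in (200,230,260,290):
    row=V[y,215:335].astype(int);g=np.diff(row);i=np.nonzero(abs(g)>12)[0]; print(y,[(int(215+k),int(g[k])) for k in i])
print("col272 V",V[150:200,272].tolist());print("col252",V[290:345,252].tolist());print("col272b",V[295:345,272].tolist())
white=(V>165)&(S<40)
m=np.zeros(V.shape,bool);m[0:90,225:325]=white[0:90,225:325]
for b in blobs(m,10): print("white",b[0].round(1),b[1])
```

```text
blue [232.  11.] [229   2  11  29 141] [[ 0.5013 -0.0326]]
blue [317.2  10.8] [310   3  12  25 128] [[ 0.5759 -0.0527]]
blue [233.6  58.6] [230  38  13  31 141] [[ 0.4909 -0.071 ]]
blue [314.8  60. ] [307  42  13  28 127] [[ 0.5646 -0.0922]]
blue [273.7 136.1] [ 245  108   58   60 2548] [[ 0.5086 -0.1508]]
blue [272.5 330.8] [253 329  39   5 181] [[ 0.4459 -0.3774]]
fin [273.9 144. ] [253 135  42  19 752]
red [262.8   1.1] [261   0   5   4  15]
red [525.7  20. ] [517   0  18  42 664]
red [531.5 179.9] [ 498  167   62   29 1092]
red [273.4 173.3] [264 169  20  10 188]
200 [(227, -15), (241, 13), (251, -19), (252, -17), (265, -15), (299, 18), (304, -13), (318, 22)]
230 [(228, -14), (242, 16), (251, -16), (252, -23), (293, 17), (302, -14), (316, 16)]
260 [(229, -15), (252, -28), (292, 17), (301, -18), (315, 24)]
290 [(230, -15), (243, 13), (252, -20), (253, -15), (291, 23), (300, -20), (314, 17)]
col272 V [22, 24, 28, 43, 75, 90, 94, 94, 93, 93, 94, 92, 93, 93, 93, 93, 91, 85, 71, 105, 115, 115, 114, 115, 115, 114, 114, 113, 112, 108, 111, 119, 120, 120, 121, 120, 117, 107, 100, 98, 98, 95, 97, 97, 95, 95, 97, 96, 98, 97]
col252 [148, 146, 146, 146, 147, 147, 146, 145, 146, 146, 144, 140, 123, 114, 112, 113, 113, 114, 114, 114, 115, 115, 117, 114, 115, 115, 117, 116, 128, 151, 154, 150, 147, 148, 149, 148, 144, 129, 120, 124, 127, 127, 130, 126, 129, 138, 145, 146, 142, 133, 133, 134, 136, 136, 136]
col272b [123, 122, 123, 120, 117, 114, 113, 113, 114, 113, 113, 114, 114, 115, 115, 114, 114, 115, 115, 114, 116, 115, 115, 123, 146, 152, 148, 146, 147, 148, 147, 143, 121, 107, 113, 117, 118, 119, 121, 130, 141, 146, 147, 143, 121, 106, 104, 105, 104, 104]
white [245.3  32.2] [ 233    0   44   74 1060]
white [302.6  23.6] [268   0  49  66 959]
```

```bash
cat > g.py <<'E'
from m import *
w=np.load("w_gauge.npy",allow_pickle=True).item()
def P(u,v,z):return plane(w,[[u,v]],z)[0,:2]
A=P(272.5,330.8,.078); c1=P(272.5,290,.03);c2=P(273,200,.03);jb=P(274,138,.075)
E
python3 - <<'E'
from g import *
ang=lambda a,b:np.degrees(np.arctan2(*(b-a)[::-1]))
im=w["pixels"];g=cv2.GaussianBlur(im,(3,3),0);gray=cv2.cvtColor(g,cv2.COLOR_RGB2GRAY)
# dial circle: nonblue bright edge points
cir=cv2.HoughCircles(gray,cv2.HOUGH_GRADIENT,1,50,param1=80,param2=15,minRadius=38,maxRadius=50)
print("circ",None if cir is None else cir[0][:4]); 
D=P(*(cir[0][0][:2] if cir is not None else (275,36)),.062)
print("strip",A,"c1",c1,"c2",c2,"jawblk",jb,"dial",D)
print("angles",ang(A,jb),ang(A,D),ang(c1,c2),ang(A,c2),ang(c1,jb))
# base width edges lines
for a,b in (((228.5,230),(230.5,290)),((316.5,230),(314.5,290))): print(ang(P(*b,.03),P(*a,.03)))
print("width",np.linalg.norm(P(228.5,230,.03)-P(316.5,230,.03)))
u=(jb-A)/np.linalg.norm(jb-A)
face=P(272.4,318.7,.075); tf=P(273.4,187,.066);f1=P(274,135,.116);f2=P(274,154,.116);bl0=P(274,167.5,.075);bl1=P(274,108,.075)
for n,q in dict(face=face,tip=tf,fin_far=f1,fin_near=f2,blk_near=bl0,blk_far=bl1,dial=D,rail_end=P(250,301.7,.038)).items(): print(n,q.round(4),"s from face",((q-face)@u).round(4),"lat",(np.cross(u,q-face)).round(4))
cv2.imwrite("pics/knob.png",cv2.resize(im[0:90,215:335],(800,600),interpolation=3)[:,:,::-1])
E
```

```text
circ [[274.5  39.5  41.4]
 [438.5 374.5  46. ]]
strip [ 0.44592238 -0.37732207] c1 [ 0.45297963 -0.35141078] c2 [ 0.48625601 -0.23093452] jawblk [ 0.50826858 -0.15311921] dial [ 0.53295687 -0.06361434]
angles 74.4598461194143 74.49395684052728 74.55947693119447 74.59571466390608 74.42011918859292
74.41101126083026
75.26435400807559
width 0.10980733163701158
face [ 0.4498 -0.3627] s from face 0.0 lat 0.0
tip [ 0.4935 -0.2055] s from face 0.1632 lat -0.0
fin_far [ 0.5103 -0.145 ] s from face 0.226 lat 0.0
fin_near [ 0.5058 -0.1617] s from face 0.2087 lat -0.0001
blk_near [ 0.5003 -0.1827] s from face 0.1869 lat -0.0005
blk_far [ 0.516  -0.1246] s from face 0.2472 lat 0.0
dial [ 0.533  -0.0636] s from face 0.3104 lat -0.0
rail_end [ 0.4212 -0.3558] s from face -0.001 lat 0.0294<stdin>:15: DeprecationWarning: Arrays of 2-dimensional vectors are deprecated. Use arrays of 3-dimensional vectors instead. (deprecated in NumPy 2.0)
```

View pics/knob.png

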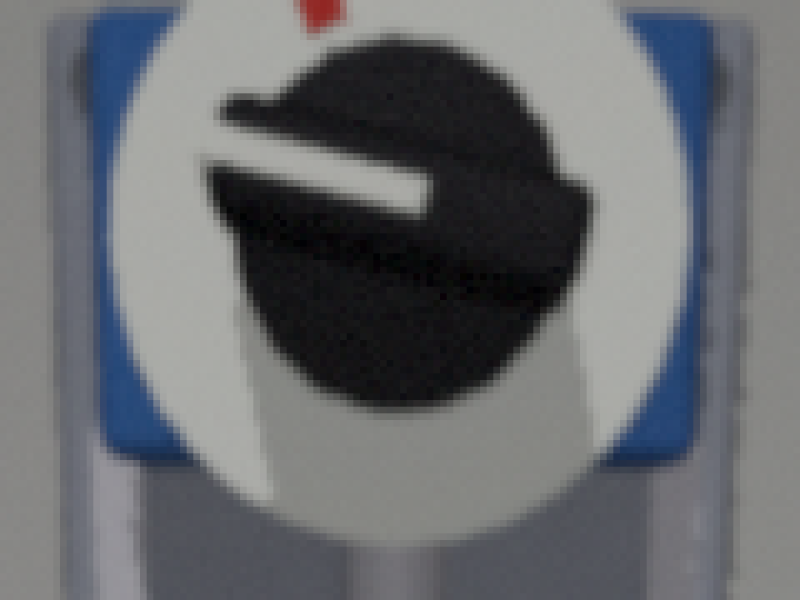

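The anvil face, tip (163 mm), fin (217 mm), base width (110 mm) and yaw (74.5°) all agree with the given sizes. Pointer is slightly clockwise of -x. Now I'll grasp the profile and carry it over.

Run:
```python
from g import *
# knob
cx=lambda x,y:(215+x*.15-.5,y*.15-.5)
u=np.array([np.cos(np.radians(74.5)),np.sin(np.radians(74.5))]);n=np.array([u[1],-u[0]])
F=np.array([.4498,-.3627])
for nm,pt,z in (("dialbot",(400,545),.062),("dialL",(110,225),.062),("dialR",(690,225),.062),("wingL",(212,145),.106),("wingR",(583,240),.106),("wingRtop",(590,185),.106),("p0",(203,143),.106),("p1",(430,195),.106),("mark",(325,30),.062),("blkBL",(105,455),.06),("blkTL",(92,15),.06)):
    q=P(*cx(*pt),z)-F;print(nm,"y",(q@u).round(4),"x",(q@n).round(4))
y=np.radians(86.5)
r.move_to([.4832,.2315,.10],down(y)); r.move_linear([.4832,.2315,.014],v=.12)
fingers.command_gripper(.025); s=observe();print(s["finger_gap"],s["gripper_force"],s["clock"],s["position"])
r.move_linear([.4832,.2315,.15],v=.15); s=observe();print(s["finger_gap"],s["gripper_force"],s["ft_force"])
q=F+u*.067; r.move_to([*q,.13],down(np.radians(74.5)))
s=observe();print(s["clock"],s["position"]);w2=cam("wrist");save(w2,"w_held");np.save("w_held.npy",w2,allow_pickle=True)
```

```text
dialbot y 0.2723 x 0.0005
dialL y 0.3156 x -0.0418
dialR y 0.3161 x 0.0421
wingL y 0.3194 x -0.024
wingR y 0.3088 x 0.0234
wingRtop y 0.3151 x 0.0241
p0 y 0.3196 x -0.0251
p1 y 0.3139 x 0.0037
mark y 0.3406 x -0.0106
blkBL y 0.2847 x -0.0438
blkTL y 0.3426 x -0.0437
0.039295970827431456 61.54930114746094 6.625 [0.48348482 0.23176934 0.01460008]
0.03947184383585321 60.659297704696655 [ 1.33109988 -0.3576415  -2.29287468]
9.6 [ 0.46866789 -0.29678828  0.12982028]
```

View pics/w_held.png

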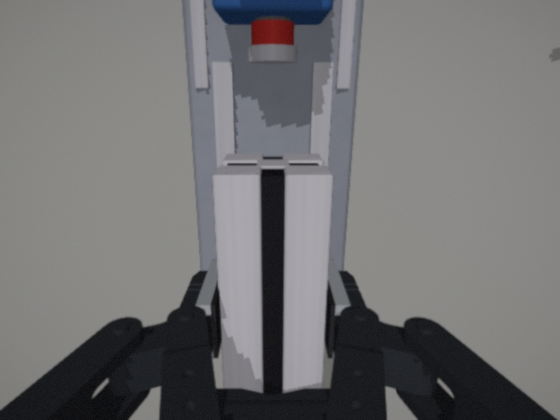

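The profile is held straight, with its far end at rows 155-168, above the bed between the rails and with the red tip at (272,35). Check the offset of the held end, then set it down.

Run:
```python
from h import *
u=np.array([np.cos(np.radians(74.5)),np.sin(np.radians(74.5))]);n=np.array([u[1],-u[0]]);F=np.array([.4498,-.3627])
w=np.load("w_held.npy",allow_pickle=True).item();zt=.1298+.030
for p in ((272.5,168),(272.5,391)):
    q=plane(w,[p],zt)[0,:2]-F;print("end",(q@u).round(4),(q@n).round(4))
q=F+u*.067
f0=observe()["ft_force"]
r.move_linear([*q,.050],v=.12); print((observe()["ft_force"]-f0).round(1))
for z in (.044,.042,.041,.0405,.040,.0395):
    r.move_linear([*q,z],v=.02); f=(observe()["ft_force"]-f0);print(z,f.round(1))
    if f[2]>4: break
fingers.command_gripper(.06); r.dwell(.1)
s=observe();print(s["clock"],s["finger_gap"],s["position"],(s["ft_force"]-f0).round(1))
r.move_linear([*q,.16],v=.15)
w=cam("wrist");save(w,"w_set")
print(observe()["clock"])
```

```text
end 0.1255 -0.0001
end 0.0344 0.0001
[ 0.2 -0.9  0.8]
0.044 [-0.6 -0.7  1. ]
0.042 [ 1.2 -0.6  0.8]
0.041 [ 0.2 -0.5  1.6]
0.0405 [-1.6 -0.4  3.6]
0.04 [-1.4  2.  10.3]
12.35 0.06016355421582659 [ 0.46771486 -0.29818198  0.03996691] [ 0.1 -0.7  3.2]
13.35
```

View pics/w_set.png

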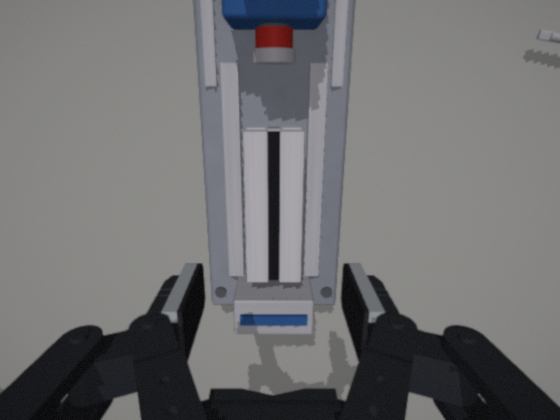

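The profile lies flat between the rails, rows 130-282, released, with a gap to the anvil. Next I'll grip the handle and slide.

```bash
cat >> h.py <<'E'
u=np.array([np.cos(np.radians(74.5)),np.sin(np.radians(74.5))]);n=np.array([u[1],-u[0]]);F=np.array([.4498,-.3627])
def st():
    s=observe(); p=s["position"][:2]-F; return "t%.1f s%.4f x%.4f gap%.4f"%(s["clock"],p@u,p@n,s["finger_gap"]), s["ft_force"]
E
python3 - <<'E'
from h import *
q=down(np.radians(164.5)); h=F+u*.2173
fingers.command_gripper(.045)
r.move_to([*h,.16],q); r.move_linear([*h,.081],v=.12); _,f0=st()
fingers.command_gripper(.0); print(st())
for s in (.175,.163,.160):
    r.move_linear([*(F+u*s),.081],v=.06 if s>.17 else .03); a,f=st(); f=f-f0;print(a,"along",(f[:2]@u).round(1),f.round(1))
w=cam("wrist");save(w,"w_tip");np.save("w_tip.npy",w,allow_pickle=True);np.save("s_tip.npy",cam("side"),allow_pickle=True)
E
```

```text
('t15.9 s0.2153 x0.0006 gap0.0132', array([-1.72499407, -5.80267617,  3.03295039]))
t16.7 s0.1769 x0.0006 gap0.0137 along 6.0 [-0.4  6.3  7.8]
t17.3 s0.1656 x0.0006 gap0.0134 along 8.0 [-2.2  8.9  8.9]
t17.5 s0.1628 x0.0006 gap0.0133 along 8.8 [-1.3  9.5  9.9]
```

View pics/w_tip.png

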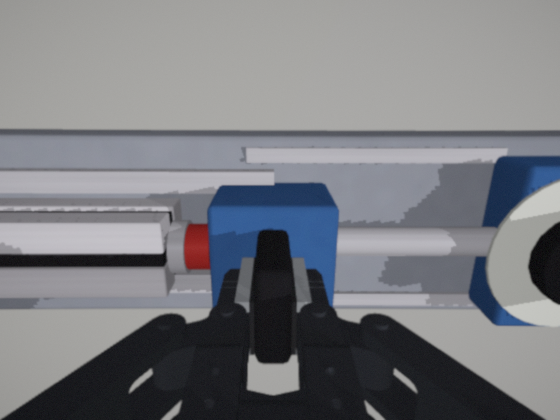

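The profile touches the tip: steel at cols 168-186, red band 186-209, block edge at 209. I'll measure the remaining band and continue.

```bash
cat > tip.py <<'E'
from m import *
def tip(w,show=True):
    im=w["pixels"];H,S,V=cv2.split(cv2.cvtColor(im,cv2.COLOR_RGB2HSV))
    red=((H<8)|(H>172))&(S>150); red[:,:130]=0;red[:,260:]=0
    b=max(blobs(red&(np.arange(420)[:,None]<300),10),key=lambda b:b[1][4]);x,y,ww,hh,_=b[1]
    row=int(b[0][1]) ; xs=np.nonzero(red[row])[0]
    e=lambda uu,z:(plane(w,[[uu,row]],z)[0,:2]-F)@u
    L=xs.min()-.5;Rr=xs.max()+.5
    rl=e(L,.066);blk=e(Rr,.075)
    g=V[row-6:row+6,130:int(L)].mean(0)
    print("row",row,"redL",L,"blk",Rr,"s red-left %.4f block %.4f band %.4f"%(rl,blk,blk-rl),"V",g.round().astype(int).tolist()[-32:])
    return blk-rl,blk
E
python3 - <<'E'
from tip import *
w=np.load("w_tip.npy",allow_pickle=True).item();tip(w)
p=plane(w,[[168,238]],.07)[0,:2]-F;print("prof end s",p@u)
for s in (.1575,.155):
    r.move_linear([*(F+u*s),.081],v=.03); a,f=st();print(a,(f[:2]@u).round(1)); tip(cam("wrist"))
w=cam("wrist");p=plane(w,[[168,238]],.07)[0,:2]-F;save(w,"w_tip2");np.save("w_tip2.npy",w,allow_pickle=True)
E
```

```text
row 247 redL 184.5 blk 208.5 s red-left 0.1208 block 0.1342 band 0.0134 V [197, 196, 197, 197, 197, 197, 197, 196, 195, 190, 173, 142, 106, 87, 108, 142, 152, 153, 152, 153, 152, 153, 153, 152, 153, 153, 153, 153, 153, 152, 145, 124]
prof end s 0.11447072117731695
t17.9 s0.1604 x0.0006 gap0.0135 8.8
row 247 redL 184.5 blk 208.5 s red-left 0.1183 block 0.1318 band 0.0134 V [196, 196, 196, 196, 196, 196, 196, 196, 196, 196, 191, 175, 142, 109, 111, 139, 150, 152, 152, 152, 152, 152, 153, 152, 152, 152, 153, 153, 152, 152, 146, 127]
t18.2 s0.1581 x0.0006 gap0.0134 8.6
row 247 redL 189.5 blk 208.5 s red-left 0.1185 block 0.1295 band 0.0110 V [196, 196, 196, 196, 196, 196, 196, 194, 187, 178, 161, 132, 103, 95, 114, 143, 151, 152, 152, 152, 152, 152, 152, 152, 152, 152, 153, 152, 152, 152, 143, 122]
```

The band stayed unchanged (12 mm) until s=.1604 and has since shortened 2.4 mm, so the profile is now against the anvil. I need about 3.6 mm more.

Run:
```python
from tip import *
c=.1535
for i in range(5):
    r.move_linear([*(F+u*c),.081],v=.02); r.dwell(.2); a,f=st(); b,_=tip(cam("wrist")); push=.0134-b; print(a,(f[:2]@u).round(1),"pushed",push)
    if push>.0052: break
    c-=min(.0015,max(.0006-0,.006-push))
s=observe();p=s["position"][:2]
r.move_linear([*p,.081],v=.02); print(st()[0]); tip(cam("wrist"))
w=cam("wrist");save(w,"w_tip3")
```

```text
row 247 redL 191.5 blk 208.5 s red-left 0.1184 block 0.1283 band 0.0100 V [195, 196, 196, 196, 196, 195, 192, 186, 178, 168, 152, 130, 106, 95, 109, 139, 150, 152, 152, 152, 152, 152, 152, 152, 152, 152, 152, 152, 152, 152, 146, 126]
t18.7 s0.1570 x0.0006 gap0.0135 9.4 pushed 0.003408418108558983
row 247 redL 193.5 blk 208.5 s red-left 0.1180 block 0.1271 band 0.0090 V [196, 196, 196, 196, 194, 192, 186, 178, 170, 162, 153, 140, 120, 101, 96, 119, 145, 152, 152, 152, 152, 152, 152, 152, 152, 152, 152, 152, 152, 152, 152, 142]
t19.2 s0.1557 x0.0006 gap0.0134 10.8 pushed 0.004384132022796463
row 247 redL 196.5 blk 208.5 s red-left 0.1182 block 0.1258 band 0.0076 V [194, 191, 183, 175, 168, 165, 161, 158, 158, 156, 149, 135, 113, 97, 102, 131, 148, 151, 152, 152, 152, 152, 152, 152, 153, 152, 152, 152, 152, 152, 147, 130]
t19.7 s0.1544 x0.0006 gap0.0130 11.7 pushed 0.005845465091598964
t20.1 s0.1544 x0.0006 gap0.0130
row 247 redL 196.5 blk 208.5 s red-left 0.1182 block 0.1258 band 0.0076 V [195, 193, 186, 177, 170, 166, 162, 158, 157, 156, 150, 137, 116, 99, 102, 127, 146, 151, 151, 151, 152, 152, 152, 152, 152, 152, 152, 152, 152, 152, 148, 129]
```

View pics/w_tip3.png

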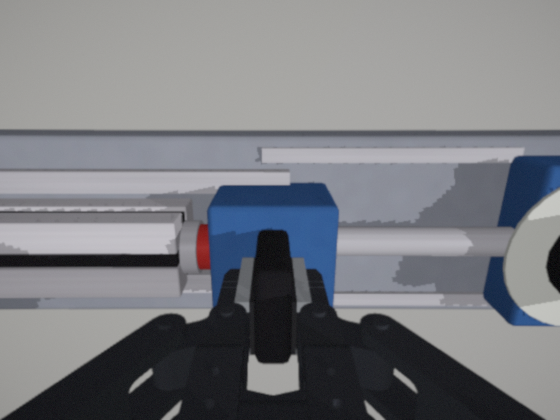

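The red band is about half pushed in (cols 197-209), with the profile tight against the tip. Now I'll release the handle, re-check and turn the knob.

Run:
```python
from tip import *
p=observe()["position"][:2]
fingers.command_gripper(.045); print(st()[0]); tip(cam("wrist"))
r.move_linear([*p,.17],v=.15)
k=F+u*.314
yaw=lambda:np.degrees(np.arctan2(*R.from_quat(observe()["tool_rot"]).as_matrix()[[1,0],0]))
r.move_to([*k,.17],down(np.radians(153))); r.move_linear([*k,.079],v=.12)
_,f0=st(); fingers.command_gripper(0); a,f=st();print(a,(f-f0).round(1),yaw())
for y in (125,100,95.75):
    r.move_linear([*k,.079],v=.05,rotation=down(np.radians(y))); a,f=st();print(a,"yaw",yaw(),(f-f0).round(1),observe()["torque"].round(2))
```

```text
t20.6 s0.1545 x0.0006 gap0.0449
row 245 redL 196.5 blk 207.5 s red-left 0.1186 block 0.1257 band 0.0071 V [194, 187, 182, 180, 179, 174, 167, 164, 164, 158, 143, 120, 105, 106, 121, 144, 151, 152, 151, 152, 152, 152, 152, 152, 152, 152, 152, 152, 152, 152, 144, 124]
t23.4 s0.3135 x0.0005 gap0.0126 [-1.6  0.2  6. ] 152.9707107051205
t24.0 s0.3134 x0.0005 gap0.0126 yaw 124.95579976633678 [-2.4  0.2  5.3] [-0.32  0.5  -0.13]
t24.6 s0.3134 x0.0005 gap0.0131 yaw 99.95740684807555 [-2.8 -0.4  6.5] [-0.38  0.56 -0.01]
t24.9 s0.3134 x0.0005 gap0.0128 yaw 95.68442434127174 [-3.3 -1.   6.1] [-0.4   0.58 -0.03]
```

Run:
```python
from tip import *
p=observe()["position"][:2]
fingers.command_gripper(.045); r.move_linear([*p,.17],v=.15)
q=F+u*.265; r.move_to([*q,.25],down(np.radians(74.5)))
w=cam("wrist");im=w["pixels"];np.save("w_end.npy",w,allow_pickle=True)
k=proj(w,[[*(F+u*.314),.08]])[0];print(k,proj(w,[[*(F+u*.12),.06]]),st()[0])
x,y=int(k[0]),int(k[1]);y0=max(0,y-55)
cv2.imwrite("pics/end.png",np.hstack([cv2.resize(im[y0:y0+110,x-55:x+55],(420,420),interpolation=3),cv2.resize(im,(380,285))[:,:] if 0 else cv2.resize(im[:,190:370],(180,420))])[:,:,::-1])
print(x-55,y0)
t=cam("top");np.save("t_end.npy",t,allow_pickle=True)
```

```text
[272.92509032 125.58043101] [[273.00695497 305.99320544]] t26.6 s0.2656 x-0.0005 gap0.0451
217 70
```

View pics/end.png

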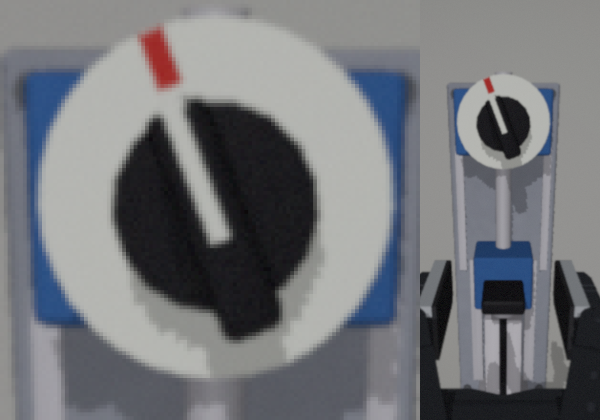

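The pointer lines up with the red mark: pointer slope is about 20° and the mark about 22°, both in line with the mark at crop (160,58). The band was still half in after I released the handle. Handing in.

```bash
python3 -c "
from h import *
print(job.close_job())"
```

```text
the job is handed in; nothing more can be done
None
```

The job is handed in at about 27 s of the 69 s allowed: the profile is gripped between the jaws, the spring tip is pushed in by about 6 mm, and the lock pointer is on the red mark.

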